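# Open the counterweighted shield of the plate viewer and slide the culture dish home

### The job

Load the plate viewer with your fingertips only, gripping and lifting nothing: push its counterweighted amber shield up by the grip bar, past its balance point, until it stays open by itself, and take your hand off it. Then gently push the culture dish that stands on the viewer's front deck back, flat on the deck, into its nest until it is fully home at the back fence. Leave the shield standing open, so that the dish's lid can be taken off next, and leave the other things on the bench where they are.

Things in the scene. Friction and masses are not known exactly. Their poses are not given: they have to be found in the camera images.
- viewer: Blue-light plate viewer, fixed: white case 238 (x) x 200 (y) x 60 mm. Origin on the bench, 165 mm behind its front face; +x points to its back, away from the robot (yaw up to 0.2), +z up. Flat grey deck on top, 60 mm above the bench, from x = -0.165 to 0.073. The front deck (x under -0.04) is open; the rest lies under the shield.
- nest (a point): Where the underside of the dish's centre is when home: on the deck (60 mm high) over the white window, viewer x = 0.019, axes as the viewer's. Aluminium guides 10 mm high, 96 mm apart, run along x from x = -0.008 to 0.07, with mouths flared to 114 mm by x = -0.03; the back fence, 10 mm high, has its face 45 mm behind this point.
- shield (a joint): Angle of the shield on its hinge, rad: 0 lowered, 1.75 fully back on its stop. Counterweight bar on tails behind the hinge; 0.95 kg. It balances near 1.07 rad: let go below 1.0 it sinks shut, beyond 1.15 it swings on to the stop by itself in about 1 s, slowed by a damper. About 1.2 N at the bar starts it from 0; it gets lighter toward the balance.
- hinge (a point): Middle of the shield's hinge axis, 105 mm above the bench at viewer x = 0.10; the axis runs along the viewer's y. Steel cheeks behind the case carry it, 90 to 97 mm either side.
- grip_bar (a point): Centre of the round steel grip bar, 12 mm thick, 180 mm long along the viewer's y, 181 mm from the hinge axis. Lowered: 173 mm high, 68 mm above and 168 mm in front of the hinge; on the stop: 0.26 m high. It stands before and above the amber panel on arm ends 158 mm apart; 33 mm behind it a skirt hangs to 5 mm above the deck, closing the nest. Free space under it.
- dish: Culture dish with lid, clear and whitish, 90 mm across, 16 mm high, 60 g, standing on the viewer's front deck before the skirt (a stack of two like it, further back on the bench, is not meant). Origin at the centre of its underside.
- timer: White bench timer, 66x66x20 mm, loose bystander on the bench left of the viewer. Origin at the centre of its underside.
- tape_roll: Roll of tape lying flat, 68 mm across, 18 mm high, loose bystander left of the viewer. Origin at the centre of its underside.
- pen: White pen lying on the bench, 146 mm long along its y, 9 mm thick, loose bystander left of the viewer. Origin at the centre of its underside.
- vial: Capped glass vial, 23 mm across, 50 mm high, loose bystander standing right of the viewer. Origin at the centre of its underside.
- tweezers: Steel tweezers lying on the bench, 124 mm long along its y, 7 mm high, loose bystander right of the viewer. Origin at the centre of its underside.
- dropper: Brown dropper bottle, 37 mm across, 98 mm high, loose bystander standing right of the viewer. Origin at the centre of its underside.

How it is judged:
By the outcome, as a careful person would: the job done as asked, in the order asked, and still so for the second after the job is handed in, with the robot touching nothing.
It also fails if it takes over 51 s, if anything falls off the work surface, if the arm or the gripper's body presses on something with over 40 N, if the wrist force passes 120 N, or if a joint passes its speed limit or range.

### The arm

A 7-joint arm with a two-finger parallel gripper is mounted at the origin on a cart in front of the work surface, level with it; the furniture and walls round the work are solid. World frame = base frame: x ahead of the robot, y to its left, z up, the work surface at z = 0. Lengths are in m, angles in rad, forces in N, time in s.
With the tool pointing down it reaches from about 0.4 to 0.85 m from the base axis. Payload 4.5 kg.
Tool frame: the origin (TCP) lies at the very end of the fingers, on their centre line; the grasp point (between the pads) lies 19 mm behind it (r.grip_depth is the z of the grasp point in the tool frame, in m); z points along the fingers, y is the line along which they close (so a half turn about z gives the same grasp; the last joint's range is limited). The gripper opens to 88 mm and grips with 3 to 60 N. Pads are 18 mm wide; open, the fingers measure 123 mm over their backs; the gripper's body (75 mm by 187 mm) begins 45 mm behind the grasp point.
Start: joints at [1.155, 0.689, -0.195, 1.565, 0.157, 0.902, -0.215], TCP at [0.272, -0.563, 0.239] pointing down, gripper open.
Joint ranges: [-3.01, 3.01], [-0.46, 2.08], [-1.47, 1.51], [0.13, 2.56], [-1, 4.14], [0.04, 2.09], [-2.66, 2.66]. Speed limits (rad/s): [2.57, 2.57, 3.14, 3.14, 3.14, 3.14, 3.14].

### API

Orientations are given as a unit quaternion [x, y, z, w].
In Python, from plant import r gives the robot as it stands.
- The arm moves only by the shell command python3 steer.py 'ROWS' [FORCE]. ROWS is a JSON list of rows, 1 to 10 of them, each an object with the fields aperture (the opening from 0.0 (shut) to 1.0 (fully open)), pos (a list: dx, dy, dz in normalised numbers (1 is 0.6 m)), rot (a list: a rotation vector rx, ry, rz in shares of pi rad (1.0 is pi rad)); a field left out counts as zero (the opening has to be given); each row is the pose to reach, as a shift and turn from the pose commanded when the command began, along the tool's axes at that moment; what a row does not reach only later rows make up. A row lasts 1/10 s, in which the tool goes at most 0.05 m and 0.15 rad, less where a joint would pass 70% of its speed; a pose out of reach is approached as far as the arm can. The fingers move at their own pace and stop on an object; FORCE is the grip in N (left out, the last holds). Time passes only in rows, so rows that do not move let the fingers close. It prints the time, the measured TCP pose, the force, the opening and the grip force at its end. A shift or turn number past 1, either way, is cut back to 1. Input that does not fit is refused with a message, and nothing moves.
- r.get_state(): the state, without advancing time (a new reading comes with each control period).
- r.snapshot(name): name is "scene" or "side" or "wrist"; returns the picture (420x560x3 uint8, red, green, blue); there is no depth.
- r.camera_params(name): a dict with "fx", "fy", "cx", "cy" (pixels), "rvec" (rotation vector, rad) and "tvec" (3), from world to camera coordinates, as OpenCV has them. Camera axes: x right, y down, z forward; pixel columns grow to the right and rows downward; lengths in m; the calibration is good to about 2 mm. A picture is of the moment at which its call begins: read the wrist's pose just before it. camera_params takes no time and is no camera call; for the wrist camera it gives the pose at the moment of the call.
- r.finish_job(): hands the job in; it is judged then, once.
The state is a dict: "clock": time; "q": joint angles; "qd": joint speeds; "joint_torque": joint torques, N m; "tool_pos": TCP position; "eef_rot": TCP orientation; "contact_force": force on the tool from outside, world axes, zero at the start; "moment": the same for the moment, N m; "opening": opening from 0.0 (shut) to 1.0 (fully open); "finger_force": force on a finger pad.
Only numpy, scipy, OpenCV 4.12 (cv2) and the standard library are available. Lean on these libraries where they do the work, as an engineer would, in place of code of your own. Each camera call takes 0.05 s, during which the arm holds its last target. There are 200 camera calls.

## Working session

There is one attempt and no reset: what is moved stays moved. The work goes in short steps, Python scripts to look and compute and a shell command to move; the robot and the scene stay as the last step left them, time stands still between calls to the robot, and variables do not carry over. Pictures are saved under pics/ and viewed, at most 12 in all, crops included, and the job is handed in when it is done.

```bash
ls; mkdir -p pics
python3 - <<'E'
from plant import r
import cv2
for n in ("scene","side"):
    im=r.snapshot(n); cv2.imwrite(f"pics/{n}0.png",im[:,:,::-1]); print(r.camera_params(n))
s=r.get_state(); print(s)
E
```

```text
pics
plant.py
steer.py
{'fx': 403.547977005663, 'fy': 403.547977005663, 'cx': 275.9517264411129, 'cy': 210.56820459102477, 'rvec': array([ 1.29542568, -2.17356789,  0.97399864]), 'tvec': array([0.16391688, 0.44767985, 0.62387111])}
{'fx': 493.9644600891676, 'fy': 493.9644600891676, 'cx': 272.9420757824265, 'cy': 208.34662915821806, 'rvec': array([ 2.12607156, -0.03404158,  0.00386881]), 'tvec': array([-0.55350881,  0.04462125,  1.09696456])}
{'clock': 0.1, 'q': array([ 1.15481514,  0.68985034, -0.19453081,  1.56627031,  0.15728985,
        0.90246405, -0.21511186]), 'qd': array([-7.80258173e-04, -6.30826292e-04,  7.32701169e-05, -2.19824218e-03,
        6.66338973e-04, -5.19351016e-04,  6.06806907e-04]), 'joint_torque': array([-3.12947042e-03, -5.28490877e+01, -1.27146520e+00, -1.53835344e+01,
       -5.25880710e-02,  1.94786131e-03, -2.92707512e-07]), 'tool_pos': array([ 0.2714518 , -0.56234035,  0.23801348]), 'eef_rot': array([ 9.74810375e-01,  2.23033833e-01, -2.28974300e-04, -7.67611267e-04]), 'contact_force': array([-0.77675034,  0.34533581,  1.15001376]), 'moment': array([-0.04149266, -0.00497706, -0.03657609]), 'finger_force': 0.0, 'opening': 1.0008904062265778}
```

View pics/scene0.png

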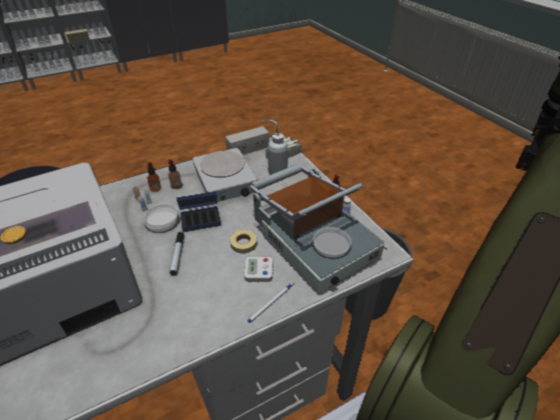

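View pics/side0.png

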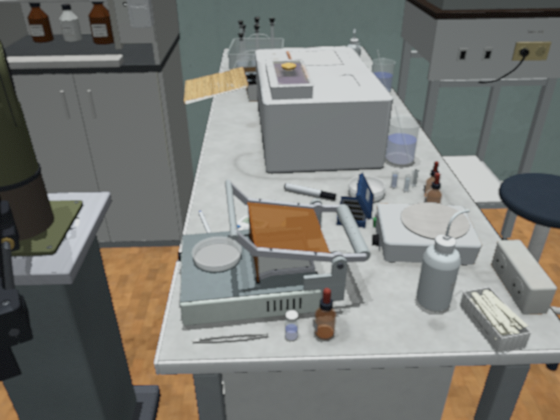

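The scene view shows the viewer at about (255-380, 185-285), with the dish near (332,243) and the grip bar from about (290,230) to (360,190). In the side view the dish is near (217,254) and the bar runs from about (230,185) to (235,250). I'll enlarge both.

Run:
```python
import cv2
a=cv2.imread("pics/scene0.png")[160:295,240:400]; b=cv2.imread("pics/side0.png")[170:325,170:380]
cv2.imwrite("pics/a.png",cv2.resize(a,None,fx=4.4,fy=4.4,interpolation=2)); cv2.imwrite("pics/b.png",cv2.resize(b,None,fx=3.8,fy=3.8,interpolation=2))
```

```text
(no output)
```

View pics/a.png

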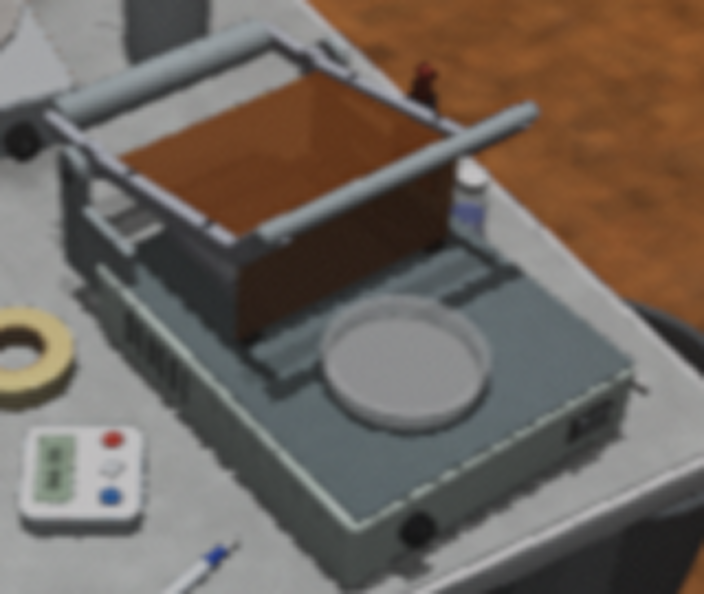

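View pics/b.png

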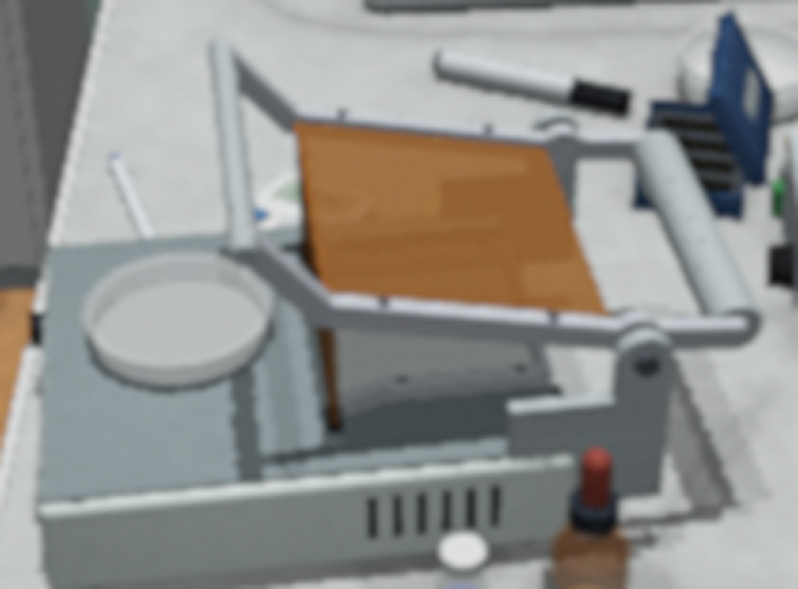

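Crop readings (crop pixels):

| Feature | Scene crop | Side crop |
|---|---|---|
| Deck front-left corner | (355,525) | (50,240) |
| Deck front-right corner | (632,365) | (42,512) |
| Bar left end | (262,238) | (222,45) |
| Bar right end | (535,108) | (240,240) |
| Dish top centre | (406,357) | (178,308) |

```bash
cat > h.py <<'E'
import numpy as np, cv2
from plant import r
def P(n):
    c=r.camera_params(n); K=np.array([[c['fx'],0,c['cx']],[0,c['fy'],c['cy']],[0,0,1]])
    return K, np.c_[cv2.Rodrigues(c['rvec'])[0],c['tvec']], c
def tri(a,b,na="scene",nb="side"):
    A=P(na);B=P(nb)
    X=cv2.triangulatePoints(A[0]@A[1],B[0]@B[1],np.float64(a).reshape(2,1),np.float64(b).reshape(2,1))[:,0]
    X=X[:3]/X[3]
    e=[np.round(cv2.projectPoints(X[None],q[2]['rvec'],q[2]['tvec'],q[0],None)[0].ravel()-p,1) for q,p in((A,a),(B,b))]
    return X,e
E
python3 - <<'E'
from h import *
ca=lambda p:(np.array(p)+.5)/4.4-.5+[240,160]
cb=lambda p:(np.array(p)+.5)/3.8-.5+[170,170]
pts=dict(FL=((355,525),(50,240)),FR=((632,365),(42,512)),BL=((262,238),(222,45)),BR=((535,108),(240,240)),dish=((406,357),(178,308)))
X={}
for k,(a,b) in pts.items():
    X[k],e=tri(ca(a),cb(b)); print(k,X[k].round(4),*e)
print(np.linalg.norm(X['FL']-X['FR']),np.linalg.norm(X['BL']-X['BR']))
for a,b in(('FL','FR'),('BL','BR')):
    d=X[a]-X[b]; print('yaw',np.arctan2(-d[0],d[1]), 'mid',(X[a]+X[b])/2)
from scipy.optimize import least_squares
M={'FL':(-.165,.1,.06),'FR':(-.165,-.1,.06),'BL':(-.068,.09,.173),'BR':(-.068,-.09,.173)}
def w(p,m): c,s=np.cos(p[2]),np.sin(p[2]); return np.array([p[0]+c*m[0]-s*m[1],p[1]+s*m[0]+c*m[1],m[2]])
f=lambda p:np.concatenate([X[k]-w(p,m) for k,m in M.items()])
o=least_squares(f,[.6,0,0]); print(o.x, (o.fun*1000).round(1).reshape(4,3))
d=X['dish']-[o.x[0],o.x[1],0]; c,s=np.cos(o.x[2]),np.sin(o.x[2])
print('dish in viewer',c*d[0]+s*d[1],-s*d[0]+c*d[1],d[2])
for n,m in dict(bar=(-.068,0,.173),nest=(.019,0,.06),hinge=(.1,0,.105)).items(): print(n,w(o.x,m))
E
```

```text
FL [ 0.3733 -0.1218  0.0607] [-0.8 -0.7] [-0.7  0.4]
FR [ 0.3956 -0.317   0.0542] [0.1 0. ] [ 0.1 -0. ]
BL [ 0.4692 -0.1227  0.1736] [-0.4 -0.4] [-0.3  0.3]
BR [ 0.4851 -0.2972  0.1785] [-0.7 -0.7] [-0.8  0.6]
dish [ 0.4461 -0.2006  0.0739] [-0.5 -0.5] [-0.5  0.3]
0.19658742597598208 0.1752571840071482
yaw 0.11418099454266889 mid [ 0.38445672 -0.21939226  0.05746538]
yaw 0.09054246648954294 mid [ 0.47714131 -0.20992041  0.17608084]
[ 0.54667814 -0.20264469  0.10328778] [[ 1.  -1.6  0.7]
 [ 2.8  2.1 -5.8]
 [-0.5 -2.5  0.6]
 [-3.3  2.   5.5]]
dish in viewer -0.09987213137895257 0.012405550771665618 0.07392104047128
bar [ 0.47904054 -0.20965578  0.173     ]
nest [ 0.56557688 -0.20068571  0.06      ]
hinge [ 0.64614519 -0.19233427  0.105     ]
```

```bash
cat >> h.py <<'E'
from scipy.spatial.transform import Rotation as R
V=np.array([.5467,-.2026,.1033])
def rel(x,y,z,tilt,dyaw=0):
    """tool-frame shift+rotvec from now to viewer-frame TCP pose; tilt = fingers leaning forward"""
    s=r.get_state(); R0=R.from_quat(s['eef_rot']); c,sn=np.cos(V[2]),np.sin(V[2])
    p=np.array([V[0]+c*x-sn*y,V[1]+sn*x+c*y,z])
    T=R.from_euler('z',V[2]+dyaw)*R.from_euler('x',np.pi)*R.from_euler('y',tilt)
    return np.r_[R0.inv().apply(p-s['tool_pos']),(R0.inv()*T).as_rotvec()].round(3)
def cur():
    s=r.get_state(); d=s['tool_pos']-[V[0],V[1],0]; c,sn=np.cos(V[2]),np.sin(V[2])
    T=R.from_euler('z',V[2])*R.from_euler('x',np.pi)
    print('t',round(s['clock'],2),'viewer',np.array([c*d[0]+sn*d[1],-sn*d[0]+c*d[1],d[2]]).round(4),'rot',(T.inv()*R.from_quat(s['eef_rot'])).as_rotvec().round(3),'F',s['contact_force'].round(1),'q',s['q'].round(2),'op',round(s['opening'],2))
E
python3 -c "
from h import *
cur(); print(rel(-.16,0,.2,.6).tolist())"
```

```text
t 0.1 viewer [-0.3109 -0.3294  0.238 ] rot [ 0.002 -0.    -0.347] F [-0.8  0.3  1.2] q [ 1.15  0.69 -0.19  1.57  0.16  0.9  -0.22] op 1.0
[0.254, -0.259, 0.038, -0.105, 0.594, 0.336]
```

The manual's scale: shifts go in shares of 0.6 m and turns go in shares of pi rad. Converting my numbers, -0.259 m / 0.6 = -0.4317, 0.254 m / 0.6 = 0.4233, -0.05 rad / 3.1416 = -0.0159.

```bash
python3 steer.py '[{"aperture":0,"pos":[0.05,-0.0533,0.0083],"rot":[-0.0041,0.0223,0.0127]},{"aperture":0,"pos":[0.1,-0.1067,0.0167],"rot":[-0.0083,0.0477,0.0267]},{"aperture":0,"pos":[0.15,-0.16,0.0233],"rot":[-0.0127,0.07,0.0398]},{"aperture":0,"pos":[0.2,-0.2167,0.0333],"rot":[-0.0159,0.0945,0.0535]},{"aperture":0,"pos":[0.2583,-0.2667,0.04],"rot":[-0.0207,0.1178,0.0668]},{"aperture":0,"pos":[0.3167,-0.325,0.0467],"rot":[-0.0255,0.1416,0.0796]},{"aperture":0,"pos":[0.3667,-0.375,0.055],"rot":[-0.0286,0.1655,0.0939]},{"aperture":0,"pos":[0.4,-0.4083,0.06],"rot":[-0.0318,0.1814,0.1019]},{"aperture":0,"pos":[0.4233,-0.4317,0.0633],"rot":[-0.0334,0.1891,0.107]},{"aperture":0,"pos":[0.4233,-0.4317,0.0633],"rot":[-0.0334,0.1891,0.107]}]' 20; python3 -c "
from h import *
cur(); print(rel(-.096,0,.135,.6).tolist())"
```

```text
clock: 1.1
tool_pos: [0.3885, -0.2549, 0.2492]
eef_rot: [0.959, 0.058, 0.276, -0.037]
contact_force: [-0.5, -0.1, 0.1]
opening: 0.112
finger_force: 0.0
t 1.1 viewer [-0.1627 -0.0357  0.2492] rot [ 0.045  0.562 -0.017] F [-0.5 -0.1  0.1] q [ 1.33  0.55 -0.81  2.34 -1.    0.04  0.22] op 0.11
[-0.004, -0.029, 0.134, -0.048, 0.038, 0.003]
```

```bash
python3 -c "
from h import *
print(rel(-.112,0,.146,.35).tolist())"
```

```text
[-0.012, -0.03, 0.116, -0.047, -0.212, 0.009]
```

In the tool's units: 0.116 m / 0.6 = 0.1933, 0.1 m / 0.6 = 0.1667, -0.212 rad / 3.1416 = -0.0675.

```bash
python3 steer.py '[{"aperture":0,"pos":[-0.005,-0.0133,0.0333],"rot":[-0.0048,-0.0255,0.001]},{"aperture":0,"pos":[-0.01,-0.025,0.0667],"rot":[-0.0095,-0.0509,0.0019]},{"aperture":0,"pos":[-0.0167,-0.0383,0.1167],"rot":[-0.015,-0.0675,0.0029]},{"aperture":0,"pos":[-0.02,-0.05,0.1667],"rot":[-0.015,-0.0675,0.0029]},{"aperture":0,"pos":[-0.02,-0.05,0.1933],"rot":[-0.015,-0.0675,0.0029]},{"aperture":0,"pos":[-0.02,-0.05,0.1933],"rot":[-0.015,-0.0675,0.0029]},{"aperture":0,"pos":[-0.02,-0.05,0.1933],"rot":[-0.015,-0.0675,0.0029]}]'; python3 -c "
from h import *
cur(); print(rel(-.112,0,.146,.35).tolist())"
```

```text
clock: 1.8
tool_pos: [0.4434, -0.2259, 0.1639]
eef_rot: [0.986, 0.05, 0.16, -0.018]
contact_force: [-0.2, 0.5, 0.3]
opening: 0.007
finger_force: 0.0
t 1.8 viewer [-0.1052 -0.0126  0.1639] rot [0.02  0.324 0.001] F [-0.2  0.5  0.3] q [ 0.68  0.62 -0.27  2.25 -1.    0.04  0.01] op 0.01
[-0.012, -0.012, 0.015, -0.02, 0.026, -0.005]
```

```bash
python3 -c "
from h import *
print(rel(-.098,0,.152,.22).tolist())"
```

```text
[0.003, -0.012, 0.014, -0.02, -0.104, -0.003]
```

In the tool's units: 0.014 m / 0.6 = 0.0233, -0.012 m / 0.6 = -0.02, -0.104 rad / 3.1416 = -0.0331.

```bash
python3 steer.py '[{"aperture":0,"pos":[0.0017,-0.01,0.0117],"rot":[-0.0064,-0.0331,-0.001]},{"aperture":0,"pos":[0.005,-0.02,0.0233],"rot":[-0.0064,-0.0331,-0.001]},{"aperture":0,"pos":[0.005,-0.02,0.0233],"rot":[-0.0064,-0.0331,-0.001]},{"aperture":0,"pos":[0.005,-0.02,0.0233],"rot":[-0.0064,-0.0331,-0.001]}]'
python3 - <<'E'
from h import *
cur(); b=cv2.resize(r.snapshot("side")[150:330,150:380,::-1],None,fx=3.3,fy=3.3,interpolation=2); cv2.imwrite("pics/c.png",b)
E
```

```text
clock: 2.2
tool_pos: [0.4495, -0.2128, 0.1523]
eef_rot: [0.993, 0.052, 0.11, -0.005]
contact_force: [0.5, -1.0, 0.7]
opening: 0.009
finger_force: 0.0
t 2.2 viewer [-0.0977 -0.0002  0.1523] rot [-0.     0.221 -0.001] F [ 0.5 -1.   0.7] q [ 0.38  0.64  0.06  2.21 -0.97  0.18 -0.09] op 0.01
```

View pics/c.png

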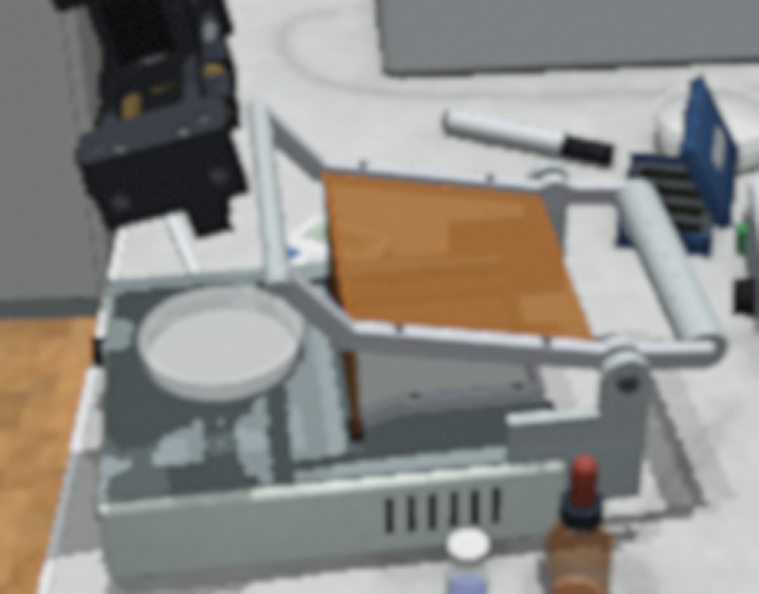

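The shield is still closed and untouched. The fingertips are at about (213,230), just in front of and below the bar centre at (266,190). Next I'll work out the arc.

Run:
```python
from h import *
p0=None
for k,th in enumerate(np.arange(0,1.36,.07)):
    a=np.arctan2(68,168)+th; print(round(th,2),rel(.1-.181*np.cos(a)-.011,0,.105+.181*np.sin(a)-.018,.22)[[0,2]])
```

```text
0.0 [0.019 0.002]
0.07 [ 0.027 -0.008]
0.14 [ 0.035 -0.018]
0.21 [ 0.044 -0.027]
0.28 [ 0.054 -0.035]
0.35 [ 0.064 -0.043]
0.42 [ 0.074 -0.05 ]
0.49 [ 0.085 -0.056]
0.56 [ 0.097 -0.062]
0.63 [ 0.109 -0.066]
0.7 [ 0.121 -0.07 ]
0.77 [ 0.133 -0.073]
0.84 [ 0.146 -0.075]
0.91 [ 0.158 -0.076]
0.98 [ 0.171 -0.076]
1.05 [ 0.184 -0.076]
1.12 [ 0.196 -0.074]
1.19 [ 0.209 -0.072]
1.26 [ 0.221 -0.069]
1.33 [ 0.233 -0.064]
```

In the tool's units: 0.054 m / 0.6 = 0.09, 0.049 m / 0.6 = 0.0817.

```bash
python3 steer.py '[{"aperture":0,"pos":[0.0167,0.0017,0.0017]},{"aperture":0,"pos":[0.0317,0,0.0033]},{"aperture":0,"pos":[0.0383,0,-0.005]},{"aperture":0,"pos":[0.045,0,-0.0133]},{"aperture":0,"pos":[0.0517,0,-0.0217]},{"aperture":0,"pos":[0.0583,0,-0.03]},{"aperture":0,"pos":[0.0667,0,-0.0367]},{"aperture":0,"pos":[0.0733,0,-0.045]},{"aperture":0,"pos":[0.0817,0,-0.0517]},{"aperture":0,"pos":[0.09,0,-0.0583]}]'
python3 - <<'E'
from h import *
cur(); b=cv2.resize(r.snapshot("side")[130:310,150:380,::-1],None,fx=3.3,fy=3.3,interpolation=2); cv2.imwrite("pics/d.png",b)
E
```

```text
clock: 3.25
tool_pos: [0.4909, -0.2098, 0.1976]
eef_rot: [0.993, 0.049, 0.108, -0.006]
contact_force: [-4.8, -1.1, 2.2]
opening: 0.008
finger_force: 2.6
t 3.25 viewer [-0.0563 -0.0014  0.1976] rot [0.    0.216 0.004] F [-4.8 -1.1  2.2] q [ 0.16  0.61  0.35  2.08 -0.83  0.42 -0.29] op 0.01
```

View pics/d.png

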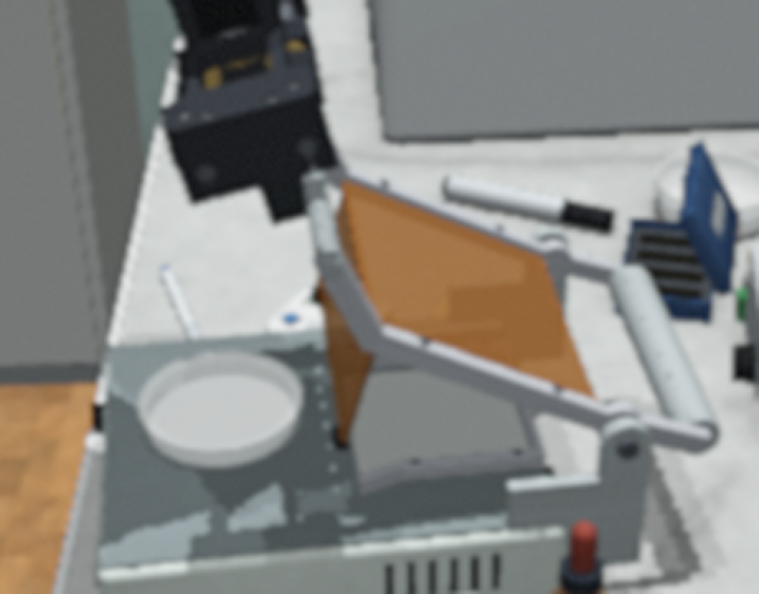

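The shield is open by about 0.3 rad and the fingers are against the bar near (315,200), with a force of about 5 N. I'll continue along the arc.

In the tool's units: 0.055 m / 0.6 = 0.0917, 0.049 m / 0.6 = 0.0817.

```bash
python3 steer.py '[{"aperture":0,"pos":[0.0083,0,-0.0067]},{"aperture":0,"pos":[0.0167,0,-0.0133]},{"aperture":0,"pos":[0.025,0,-0.02]},{"aperture":0,"pos":[0.0333,0,-0.025]},{"aperture":0,"pos":[0.0433,0,-0.03]},{"aperture":0,"pos":[0.0517,0,-0.035]},{"aperture":0,"pos":[0.0617,0,-0.04]},{"aperture":0,"pos":[0.0717,0,-0.045]},{"aperture":0,"pos":[0.0817,0,-0.0483]},{"aperture":0,"pos":[0.0917,0,-0.0517]}]'; python3 -c "
from h import *
cur()"; python3 steer.py '[{"aperture":0,"pos":[0.01,0,-0.0033]},{"aperture":0,"pos":[0.02,0,-0.0067]},{"aperture":0,"pos":[0.03,0,-0.01]},{"aperture":0,"pos":[0.04,0,-0.0117]},{"aperture":0,"pos":[0.0517,0,-0.0133]},{"aperture":0,"pos":[0.0617,0,-0.015]},{"aperture":0,"pos":[0.0717,0,-0.0167]},{"aperture":0,"pos":[0.0817,0,-0.0167]},{"aperture":0,"pos":[0.0933,0,-0.0167]},{"aperture":0,"pos":[0.1033,0,-0.0167]}]'
python3 - <<'E'
from h import *
cur(); b=cv2.resize(r.snapshot("side")[70:310,150:400,::-1],None,fx=2.4,fy=2.4,interpolation=2); cv2.imwrite("pics/e.png",b)
E
```

```text
clock: 4.3
tool_pos: [0.5424, -0.2022, 0.2404]
eef_rot: [0.993, 0.052, 0.11, -0.006]
contact_force: [-0.4, 0.4, 0.4]
opening: 0.009
finger_force: 0.5
t 4.3 viewer [-0.0043  0.0009  0.2404] rot [ 0.     0.22  -0.002] F [-0.4  0.4  0.4] q [ 0.03  0.6   0.49  1.92 -0.72  0.6  -0.46] op 0.01
clock: 5.3
tool_pos: [0.6006, -0.1964, 0.2636]
eef_rot: [0.993, 0.052, 0.11, -0.006]
contact_force: [0.2, -1.0, 0.5]
opening: 0.001
finger_force: 0.1
t 5.3 viewer [0.0543 0.0006 0.2636] rot [-0.     0.221 -0.001] F [ 0.2 -1.   0.5] q [-0.03  0.65  0.55  1.75 -0.67  0.73 -0.58] op 0.0
```

View pics/e.png

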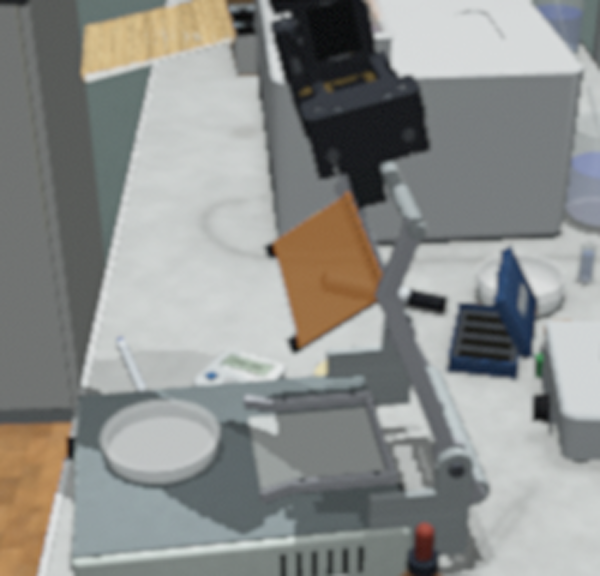

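The shield is now nearly at balance, and the bar at about (400,200) is still against the fingers. I'll push on past 1.15 rad.

In the tool's units: 0.062 m / 0.6 = 0.1033, 0.012 m / 0.6 = 0.02.

```bash
python3 steer.py '[{"aperture":0,"pos":[0.01,0,0]},{"aperture":0,"pos":[0.02,0,0]},{"aperture":0,"pos":[0.0317,0,0]},{"aperture":0,"pos":[0.0417,0,0.0017]},{"aperture":0,"pos":[0.0517,0,0.0033]},{"aperture":0,"pos":[0.0617,0,0.0033]},{"aperture":0,"pos":[0.0717,0,0.005]},{"aperture":0,"pos":[0.0833,0,0.0067]},{"aperture":0,"pos":[0.0933,0,0.0083]},{"aperture":0,"pos":[0.1033,0,0.01]}]'; python3 -c "
from h import *
cur()"; python3 steer.py '[{"aperture":0,"pos":[0.1033,0,0.01]},{"aperture":0,"pos":[0.1033,0,0.01]},{"aperture":0,"pos":[0.1033,0,0.01]},{"aperture":0,"pos":[0.1033,0,0.01]},{"aperture":0,"pos":[0.1033,0,0.01]},{"aperture":0,"pos":[0.1033,0,0.01]},{"aperture":0,"pos":[0.1033,0,0.01]},{"aperture":0,"pos":[0.1033,0,0.01]}]' >/dev/null
python3 - <<'E'
from h import *
cur(); b=cv2.resize(r.snapshot("side")[70:310,150:400,::-1],None,fx=2.4,fy=2.4,interpolation=2); cv2.imwrite("pics/f.png",b)
E
```

```text
clock: 6.35
tool_pos: [0.6619, -0.19, 0.2711]
eef_rot: [0.993, 0.052, 0.11, -0.006]
contact_force: [-0.2, 0.1, -0.3]
opening: 0.008
finger_force: 0.0
t 6.35 viewer [0.1159 0.0007 0.2711] rot [-0.     0.22  -0.002] F [-0.2  0.1 -0.3] q [-0.06  0.72  0.58  1.57 -0.65  0.84 -0.68] op 0.01
t 7.15 viewer [0.1769 0.0006 0.2791] rot [-0.     0.22  -0.001] F [ 0.1 -0.2  0.2] q [-0.06  0.8   0.6   1.37 -0.64  0.95 -0.78] op 0.01
```

View pics/f.png

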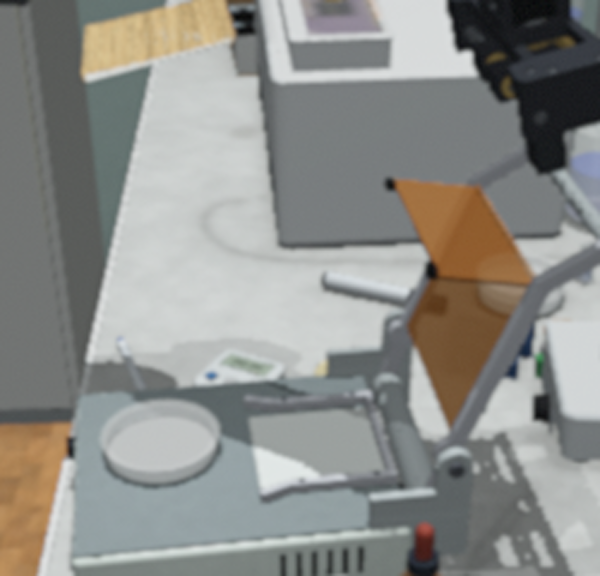

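The shield is fully back on its stop, with the bar at right near (580,190). The nest is open, and the dish is unmoved at (160,440). Now I'll retreat up, then forward.

```bash
python3 -c "
from h import *
print(rel(.15,0,.33,.22).tolist(),rel(-.03,.006,.3,.1).tolist(), rel(-.19,.012,.2,0).tolist())"
```

```text
[-0.015, 0.001, -0.056, -0.0, -0.0, 0.001] [-0.197, -0.006, -0.066, 0.0, -0.12, 0.001] [-0.375, -0.012, -0.003, 0.0, -0.22, 0.001]
```

In the tool's units: -0.375 m / 0.6 = -0.625, -0.33 m / 0.6 = -0.55, -0.22 rad / 3.1416 = -0.07.

```bash
python3 steer.py '[{"aperture":0,"pos":[-0.0133,0,-0.0467]},{"aperture":0,"pos":[-0.025,0,-0.0933]},{"aperture":0,"pos":[-0.1,0,-0.1],"rot":[0,-0.0095,0]},{"aperture":0,"pos":[-0.175,-0.005,-0.1083],"rot":[0,-0.0191,0]},{"aperture":0.1,"pos":[-0.25,-0.0083,-0.11],"rot":[0,-0.0286,0]},{"aperture":0.3,"pos":[-0.3283,-0.01,-0.11],"rot":[0,-0.0382,0]},{"aperture":0.3,"pos":[-0.4,-0.0133,-0.085],"rot":[0,-0.0477,0]},{"aperture":0.3,"pos":[-0.475,-0.0167,-0.0583],"rot":[0,-0.0573,0]},{"aperture":0.3,"pos":[-0.55,-0.02,-0.0317],"rot":[0,-0.0637,0]},{"aperture":0.3,"pos":[-0.625,-0.02,-0.005],"rot":[0,-0.07,0]}]' >/dev/null
python3 - <<'E'
from h import *
cur(); print(rel(-.185,.012,.068,0).tolist())
b=r.snapshot("side")[170:325,170:380,::-1]; a=r.snapshot("scene")[160:295,240:400,::-1]
cv2.imwrite("pics/g.png",np.hstack([cv2.resize(b,(400,295),interpolation=2),cv2.resize(a,(350,295),interpolation=2)]))
E
```

```text
t 8.2 viewer [-0.1906  0.0125  0.1995] rot [-0.001  0.    -0.003] F [-0.1 -1.1 -1.1] q [ 0.08  0.56  0.53  2.24 -0.62  0.48 -0.36] op 0.3
[0.006, 0.0, 0.131, 0.001, -0.0, 0.003]
```

View pics/g.png

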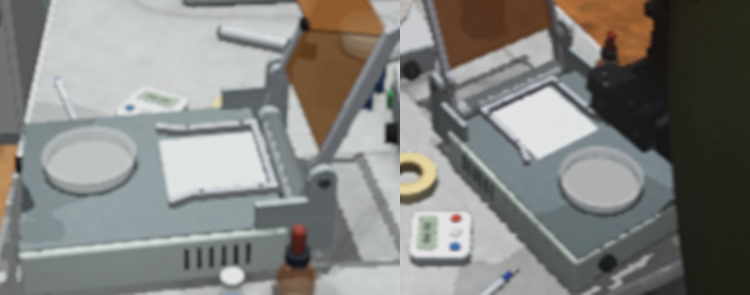

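The shield stands open and the dish is at side (88,160) / scene (601,180). The guides and fence are now visible:

| Feature | Side | Scene |
|---|---|---|
| Left mouth tip | (157,127) | (528,157) |
| Fence left corner | (257,123) | (484,108) |
| Fence right corner | (274,187) | (563,81) |

I'll check the alignment.

Run:
```python
from h import *
sb=lambda p:(np.array(p)+.5)/[400/210,295/155]-.5+[170,170]
sa=lambda p:(np.array(p)-[400,0]+.5)/[350/160,295/135]-.5+[240,160]
c,s=np.cos(V[2]),np.sin(V[2])
for n,a,b in(('mouthL',(528,157),(157,127)),('fenceL',(484,108),(257,123)),('fenceR',(563,81),(274,187)),('dishtop',(601,178),(89,157))):
    X,e=tri(sa(a),sb(b)); d=X-[V[0],V[1],0]; print(n,np.array([c*d[0]+s*d[1],-s*d[0]+c*d[1],d[2]]).round(4),*e)
```

```text
mouthL [-0.0298  0.0557  0.0691] [0.2 0.2] [ 0.2 -0.1]
fenceL [0.0692 0.0483 0.0679] [-0.4 -0.5] [-0.4  0.4]
fenceR [ 0.0621 -0.0589  0.0688] [-1.8 -2. ] [-2.1  1.8]
dishtop [-0.0996  0.0118  0.0711] [-0.3 -0.2] [-0.2  0.2]
```

The measurements agree with the given geometry to within a few mm. Descending in front of the dish.

In the tool's units: 0.131 m / 0.6 = 0.2183, 0.11 m / 0.6 = 0.1833, 0.003 rad / 3.1416 = 0.001.

```bash
python3 steer.py '[{"aperture":0.3,"pos":[0.0033,0,0.0667],"rot":[0,0,0.001]},{"aperture":0.3,"pos":[0.0067,0,0.1333],"rot":[0,0,0.001]},{"aperture":0.3,"pos":[0.01,0,0.1833],"rot":[0,0,0.001]},{"aperture":0.3,"pos":[0.01,0,0.2183],"rot":[0,0,0.001]},{"aperture":0.3,"pos":[0.01,0,0.2183],"rot":[0,0,0.001]}]' >/dev/null; python3 -c "
from h import *
cur();print(rel(-.152,.012,.066,0).tolist(),rel(-.1,0,.066,0).tolist())"
```

```text
t 8.8 viewer [-0.183   0.0122  0.0672] rot [ 0.002 -0.     0.003] F [0.7 0.2 1.2] q [ 0.38  0.81  0.05  2.3  -0.9   0.05 -0.15] op 0.31
[0.031, 0.0, 0.001, -0.002, 0.0, -0.003] [0.083, 0.012, 0.001, -0.002, 0.0, -0.003]
```

In the tool's units: 0.065 m / 0.6 = 0.1083, 0.059 m / 0.6 = 0.0983.

```bash
python3 steer.py '[{"aperture":0.3,"pos":[0.02,0,0]},{"aperture":0.3,"pos":[0.0367,0,0]},{"aperture":0.3,"pos":[0.045,0,0]},{"aperture":0.3,"pos":[0.0517,0,0]},{"aperture":0.3,"pos":[0.06,0.0017,0]},{"aperture":0.3,"pos":[0.0683,0.0033,0]},{"aperture":0.3,"pos":[0.0783,0.0067,0]},{"aperture":0.3,"pos":[0.0883,0.01,0]},{"aperture":0.3,"pos":[0.0983,0.0117,0]},{"aperture":0.3,"pos":[0.1083,0.015,0]}]'; python3 -c "
from h import *
cur()"; python3 steer.py '[{"aperture":0.3,"pos":[0.01,0.0017,0]},{"aperture":0.3,"pos":[0.02,0.0033,0]},{"aperture":0.3,"pos":[0.03,0.005,0]},{"aperture":0.3,"pos":[0.04,0.005,0]},{"aperture":0.3,"pos":[0.05,0.005,0]},{"aperture":0.3,"pos":[0.06,0.005,0]},{"aperture":0.3,"pos":[0.07,0.005,0]}]'
python3 - <<'E'
from h import *
cur(); print(rel(-.033,0,.067,0).tolist())
b=r.snapshot("side")[170:325,170:380,::-1]; a=r.snapshot("scene")[160:295,240:400,::-1]
cv2.imwrite("pics/h.png",np.hstack([cv2.resize(b,(400,295),interpolation=2),cv2.resize(a,(350,295),interpolation=2)]))
E
```

```text
clock: 9.8
tool_pos: [0.429, -0.2117, 0.0688]
eef_rot: [0.999, 0.051, 0.0, 0.0]
contact_force: [0.1, 1.0, 1.3]
opening: 0.295
finger_force: 0.5
t 9.8 viewer [-0.118   0.003   0.0688] rot [-0.     0.     0.001] F [0.1 1.  1.3] q [ 0.2   0.84  0.27  2.14 -0.86  0.27 -0.24] op 0.3
clock: 10.5
tool_pos: [0.4712, -0.2104, 0.0688]
eef_rot: [0.999, 0.051, 0.0, 0.0]
contact_force: [0.2, -0.1, 0.5]
opening: 0.302
finger_force: 0.3
t 10.5 viewer [-0.0759  0.      0.0688] rot [-0.     0.     0.002] F [ 0.2 -0.1  0.5] q [ 0.12  0.88  0.37  2.03 -0.83  0.38 -0.32] op 0.3
[0.043, -0.0, 0.002, 0.0, -0.0, -0.002]
```

View pics/h.png

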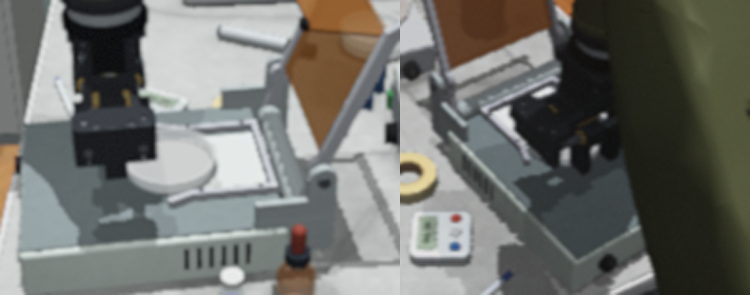

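The dish, at side-view (172,160), is entering the guides squarely and the contact force is small. I'll push on, slower near the fence.

In the tool's units: 0.039 m / 0.6 = 0.065, 0.038 m / 0.6 = 0.0633.

```bash
python3 steer.py '[{"aperture":0.3,"pos":[0.01,0,0]},{"aperture":0.3,"pos":[0.02,0,0]},{"aperture":0.3,"pos":[0.03,0,0]},{"aperture":0.3,"pos":[0.0383,0,0]},{"aperture":0.3,"pos":[0.045,0,0]},{"aperture":0.3,"pos":[0.0517,0,0]},{"aperture":0.3,"pos":[0.0567,0,0]},{"aperture":0.3,"pos":[0.06,0,0]},{"aperture":0.3,"pos":[0.0633,0,0]},{"aperture":0.3,"pos":[0.065,0,0]}]'; python3 -c "
from h import *
cur()"; python3 steer.py '[{"aperture":0.3,"pos":[0.0017,0,0]},{"aperture":0.3,"pos":[0.0033,0,0]},{"aperture":0.3,"pos":[0.0033,0,0]}]'
```

```text
clock: 11.6
tool_pos: [0.5096, -0.2065, 0.0689]
eef_rot: [0.999, 0.051, 0.0, 0.0]
contact_force: [-0.6, 0.2, 0.6]
opening: 0.301
finger_force: 0.2
t 11.6 viewer [-0.0373 -0.0001  0.0689] rot [-0.     0.     0.002] F [-0.6  0.2  0.6] q [ 0.06  0.91  0.43  1.94 -0.8   0.47 -0.39] op 0.3
clock: 11.9
tool_pos: [0.5116, -0.2063, 0.0689]
eef_rot: [0.999, 0.051, 0.0, 0.0]
contact_force: [-0.2, -0.3, 0.5]
opening: 0.299
finger_force: 0.0
```

In the tool's units: 0.002 m / 0.6 = 0.0033, 0.001 m / 0.6 = 0.0017.

```bash
for i in 1 2 3; do python3 steer.py '[{"aperture":0.3,"pos":[0.0017,0,0]},{"aperture":0.3,"pos":[0.0033,0,0]},{"aperture":0.3,"pos":[0.0033,0,0]}]' | grep -E "tool_pos|contact"; done
```

```text
tool_pos: [0.5133, -0.2062, 0.0688]
contact_force: [-1.0, -0.1, 0.0]
tool_pos: [0.5136, -0.2061, 0.0687]
contact_force: [-4.6, -0.3, 3.0]
tool_pos: [0.5138, -0.2061, 0.0687]
contact_force: [-7.6, -1.3, 4.4]
```

The dish met the fence at the predicted TCP x of -0.033, with force rising to about 8 N. Now I'll back off and lift clear.

In the tool's units: -0.16 m / 0.6 = -0.2667, -0.03 m / 0.6 = -0.05.

```bash
python3 steer.py '[{"aperture":0.3,"pos":[-0.01,0,0]},{"aperture":0.3,"pos":[-0.0233,0,0]},{"aperture":0.3,"pos":[-0.05,0,0]},{"aperture":0.3,"pos":[-0.1,0,-0.0167]},{"aperture":0.3,"pos":[-0.15,0,-0.0833]},{"aperture":0.3,"pos":[-0.1667,0,-0.1667]},{"aperture":0.3,"pos":[-0.1667,-0.0833,-0.2333]},{"aperture":0.3,"pos":[-0.1667,-0.1667,-0.2667]},{"aperture":0.3,"pos":[-0.1667,-0.25,-0.2667]},{"aperture":0.3,"pos":[-0.1667,-0.25,-0.2667]}]' | grep -E "clock|tool_pos|contact"
python3 - <<'E'
from h import *
b=r.snapshot("side")[130:325,170:400,::-1]; a=r.snapshot("scene")[130:295,200:400,::-1]
cv2.imwrite("pics/i.png",np.hstack([cv2.resize(b,None,fx=1.9,fy=1.9,interpolation=2)[:313],cv2.resize(a,None,fx=1.8,fy=1.9,interpolation=2)[:313]]))
E
```

```text
clock: 13.8
tool_pos: [0.4024, -0.0617, 0.2293]
contact_force: [0.1, 0.1, 0.9]
```

View pics/i.png

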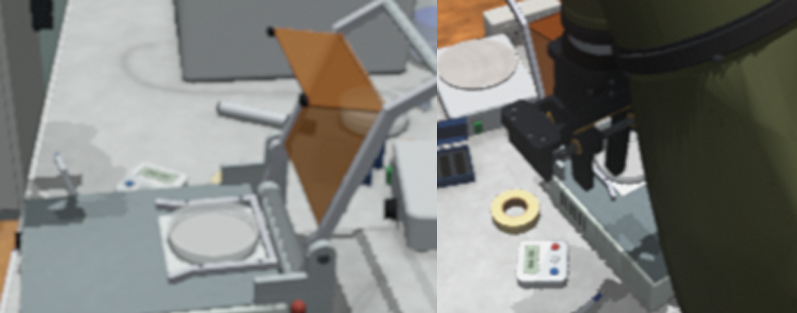

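The dish sits flat in the nest, centred at about (213,235) in the side view and up against the back fence. The shield is open on its stop, the timer, tape roll and pen look where they were, and the arm is clear.

```bash
python3 -c "
from plant import r
print(r.finish_job())"
```

```text
the job is handed in; nothing more can be done
None
```

The shield is standing open on its stop, the dish is home in the nest against the back fence, and the job is handed in at about 14 s, with no verdict shown; I checked the timer, tape roll and pen in the last pictures, but not the vial, tweezers or dropper bottle.

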